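# Level the sprung oak shelf on its foot and keep it pressed down

## Task

Level the little oak shelf: grip the black bar knob of its levelling foot, turn it clockwise past its click, press the sprung shelf down until the foot stands firmly on its steel pad, and turn on clockwise until, with the shelf pressed down, the spirit level's bubble sits centred between its two black lines. Finish while still holding the knob and pressing the foot down on its pad, bubble centred and nothing turning. Leave the shakers, the sieve and the spoon where they stand.

Things in the scene. Friction and masses are not known exactly. Their poses are not given: they have to be found in the camera images.
- stand: white metal stand, base plate 120 x 420 x 6 mm lying on the counter, with two uprights at its +y end that carry the shelf's hinge pin at local y = +160 mm, height 90 mm. Fixed. Origin: underside of the base plate, midway between hinge pin and knob axis; y along the shelf towards the hinge, x across it, z up. All else of the shelf moves with it.
- shelf: oak board 105 (across) x 390 (along) x 18 mm with everything it carries (spirit level, knob, foot). Origin on the hinge pin at the underside of the board; the board runs from local y = +25 to -365 mm. A spring lifts the knob end: left alone it rests tilted up 0.045 rad (knob end 14 mm high, whatever the foot's length), so it must be pressed to stand on its foot. Pressing at the knob takes 3 N to start and 8 N by the level position; beyond that the force goes into the foot.
- knob_head: bar knob on the board's end, knob axis 320 mm from the hinge pin (stand local y = -160 mm). Round aluminium flange 60 mm across, 6 mm thick, its top 17 mm above the board's top; on it an upright black plastic bar 46 long x 16 wide x 30 mm high to pinch by its flats (bar along local x, which at the start is the stand's x). 12 to 18 N pressed down through fingers on the bar or flange is right. Origin on the knob axis at the board's top.
- knob_grip (a point): centre of the knob's bar, on the knob axis, 15 mm above the flange's top and 15 mm below the bar's top (about 140 mm above the counter with the shelf level, about 154 mm at the start). Its x axis runs along the bar.
- knob (a joint): angle of the knob, rad; 0 at the start (parked), grows clockwise seen from above, stop at 1.95. It has a detent: a click with extra torque (about 0.3 N m on top of 0.15 N m friction) centred at 0.25 rad and left behind at 0.45. Each radian draws the foot up by 8 mm. The shelf comes level somewhere between 0.7 and 1.5 rad, different each time.
- foot: levelling foot under the knob: steel stem with a rubber ball end of 24 mm, on the knob axis; origin at its lowest point. Slides up 8 mm per radian of the knob.
- pad: round steel pad 52 mm across, 20 mm thick, under the foot, set at a different height each time (its top 20 to 26 mm above the counter). Origin at the centre of its underside. Fixed.
- vial_mid (a point): middle of the spirit level's vial, on top of the board 135 mm from the hinge pin (the level is an aluminium bar 200 x 36 mm, fixed to the board; the greenish glass vial is 150 mm long and 20 mm thick, lies along y, its axis 40 mm above the board's underside). Two black line rings stand 15 mm either side. y axis points along the shelf to the hinge.
- bubble_mid (a point): middle of the white bubble, 22 mm long, in the vial. It runs to the higher end: 1.2 mm per milliradian of shelf tilt, so 30 mm for each radian of the knob while the foot stands on the pad. At the start it lies 54 mm from the middle towards the knob (-y). With the foot pressed on its pad, bubble towards the knob: turn on clockwise; towards the hinge: turned too far.
- shaker_a: bystander: glass shaker with perforated chrome cap, 48 mm across, 90 mm high, origin under its centre
- shaker_b: bystander: a second shaker of the same size
- sieve: bystander: small aluminium sieve, bowl 84 mm across and 34 mm high, handle 80 mm long; origin under the bowl's centre
- bamboo_spoon: bystander: bamboo spoon 200 mm long lying on the counter

How it is judged:
By the outcome, as a careful person would: the job done as asked, in the order asked, and still so for the second after the job is handed in, while the arm keeps its last pose, push and grip.
It also fails if it takes over 42 s, if anything falls off the work surface, if the arm or the gripper's body presses on something with over 40 N, if the wrist force passes 120 N, or if a joint passes its speed limit or range.

## Robot

A 6-joint arm with a two-finger parallel gripper is mounted at the origin on the work surface. World frame = base frame: x ahead of the robot, y to its left, z up, the work surface at z = 0. Lengths are in m, angles in degrees, forces in N, time in s.
With the tool pointing down it reaches from about 0.3 to 0.75 m from the base axis. Payload 8.5 kg.
Tool frame: the origin (TCP) lies midway between the tips of the shut fingers; the grasp point (between the pads) lies 19 mm behind it; z points along the fingers, y is the line along which they close (so a half turn about z gives the same grasp; the last joint's range is limited). The gripper opens to 88 mm and grips with 3 to 60 N. Pads are 18 mm wide; open, the fingers measure 123 mm over their backs; the gripper's body (75 mm by 187 mm) begins 45 mm behind the grasp point.
Start: joints at [59.742, 21.807, 74.336, -0, 83.858, -12.336], TCP at [0.169, 0.523, 0.239] pointing down, gripper open.
Joint ranges: [-178.18, 178.18], [-50.72, 133.34], [12.68, 142.11], [-81.47, 261.47], [9.98, 163.14], [-165.26, 165.26]. Speed limits (degrees/s): [136.94, 136.94, 180, 180, 180, 180].

## Interface

Orientations are given as [roll, pitch, yaw] about the fixed x, y, z axes, in that order (R = Rz(yaw) Ry(pitch) Rx(roll)).
In Python, from rig import ctrl, viewer gives the robot as it stands. The module is installed in compiled form; this text tells all that it offers.
- The arm moves only by the tool drive_tool, never from a script. Its argument "series" is text: rows parted by semicolons, each of 7 numbers parted by spaces: the shift along the world's x, y, z scaled (see below), then the turn, a rotation vector about the world's x, y, z scaled (see below), then the opening, from 0 (shut) to 1 (fully open). In form: tx ty tz wx wy wz hand; .... A call has 1 to 5 rows; each row is the pose to reach, as a shift and turn from the pose commanded when the call began, turning the shorter way round; what a row does not reach only later rows make up. The controller multiplies each number of a shift by 1000 mm and each number of a turn by 360 degrees. A row lasts 1/12 s, in which the tool goes at most 41.7 mm and 7.16 degrees, less where a joint would pass 70% of its speed; a pose out of reach is approached as far as the arm can. A call with a number of a shift or a turn outside -1 to 1 is refused whole. A call with a gripper value outside its range is refused whole. The fingers move at their own pace and stop on an object; the grip force is fixed at half the most. Time passes only in rows, so rows that repeat a pose let the fingers close. It gives the time, the measured TCP pose, the force, the opening and the grip force at its end, in the units of the state.
- ctrl.sense(): the state, without advancing time (a new reading comes with each control period).
- viewer.read_camera(name): name is "side" or "top" or "wrist"; returns the picture (420x560x3 uint8, blue, green, red); there is no depth.
- viewer.calibration(name): a dict with "fx", "fy", "cx", "cy" (pixels), "k1" (the pictures are not rectified: a ray, as slopes to the right and down, at radius r is drawn at 1 + k1 r^2 times it, then the intrinsics apply), "xyz" and "attitude" of the camera in the world. Camera axes: x right, y down, z forward; pixel columns grow to the right and rows downward; lengths in m; the calibration is good to about 2 mm. A picture is of the moment at which its call begins: read the wrist's pose just before it. calibration takes no time and is no camera call; for the wrist camera it gives the pose at the moment of the call.
- ctrl.hand_in(): hands the job in; it is judged then, once.
The state is a dict: "time": time; "joint_positions": joint angles; "joint_velocities": joint speeds; "tau": joint torques, N m; "tcp_pos": TCP position; "orientation": TCP orientation; "contact_force": force on the tool from outside, world axes, zero at the start; "moment": the same for the moment, N m; "grip_width": finger opening in m; "grip_force": force on a finger pad.
Only numpy, scipy, OpenCV 4.12 (cv2) and the standard library are available. Lean on these libraries where they do the work, as an engineer would, in place of code of your own. Each camera call takes 0.05 s, during which the arm holds its last target. There are 200 camera calls.

## Working session

There is one attempt and no reset: what is moved stays moved. The work goes in short steps, Python scripts to look and compute and a tool call to move; the robot and the scene stay as the last step left them, time stands still between calls to the robot, and variables do not carry over. Pictures are saved under pics/ and viewed, at most 10 in all, crops included, and the job is handed in when it is done.

Besides the shell and the picture viewer there is one more tool, called after "Emit:" as name(argument=value, ...) on one line, values as JSON. drive_tool: Moves the arm, as the interface text tells. Its arguments: {"type":"object","properties":{"series":{"type":"string"}},"required":["series"]}

```bash
mkdir -p pics; cat > h.py <<'E'
import numpy as np, cv2
from rig import ctrl, viewer
from scipy.spatial.transform import Rotation as R
def cam(n):
    c=viewer.calibration(n); return c
def ray(c,u,v):
    x=(u-c['cx'])/c['fx']; y=(v-c['cy'])/c['fy']; r=np.hypot(x,y); s=r
    for _ in range(20): s=r/(1+c['k1']*s*s)
    k=s/r if r>0 else 1
    A=att(c); return np.array(c['xyz']),A@np.array([x*k,y*k,1.])
def att(c):
    a=np.array(c['attitude'],float)
    return a if a.shape==(3,3) else R.from_euler('xyz',a,degrees=True).as_matrix()
def onz(c,u,v,z):
    o,d=ray(c,u,v); return o+d*(z-o[2])/d[2]
def proj(c,p):
    q=att(c).T@(np.array(p)-c['xyz']); a=q[:2]/q[2]; k=1+c['k1']*(a@a)
    return c['cx']+c['fx']*a[0]*k, c['cy']+c['fy']*a[1]*k
E
python3 - <<'E'
from h import *
for n in ('side','top','wrist'):
    print(n,viewer.calibration(n))
ims=[viewer.read_camera(n) for n in ('top','side')]
cv2.imwrite('pics/top.png',ims[0]);cv2.imwrite('pics/side.png',ims[1])
print(ctrl.sense())
E
```

```text
side {'fx': 421.71789034947784, 'fy': 421.71789034947784, 'cx': 279.9525318084584, 'cy': 207.3351089319996, 'k1': -0.028679313826038055, 'xyz': array([ 0.21437447, -0.39945768,  0.64056403]), 'attitude': array([-128.78074423,   -1.02730128,  -32.12322495])}
top {'fx': 453.3554573849178, 'fy': 453.3554573849178, 'cx': 279.8000513357188, 'cy': 215.75987722510553, 'k1': -0.10340998334957463, 'xyz': array([0.45105711, 0.17316116, 0.89168119]), 'attitude': array([-171.8869031 ,   -1.99798617,  -89.42094565])}
wrist {'fx': 323.60261058278036, 'fy': 323.60261058278036, 'cx': 279.83997522167726, 'cy': 205.4114639222357, 'k1': -0.0548405694779845, 'xyz': array([0.09718173, 0.54730951, 0.38461048]), 'attitude': array([1.63089148e+02, 8.63466163e-02, 7.20634459e+01])}
{'time': 0.1, 'joint_positions': array([ 5.97420608e+01,  2.18346220e+01,  7.43756342e+01,  8.54398474e-06,
        8.38571684e+01, -1.23386408e+01]), 'joint_velocities': array([ 0.09119646, -0.05887352, -0.20020444,  0.10670583, -0.0566401 ,
       -0.01967392]), 'tau': array([ 3.86428961e-03, -4.38644171e+01, -2.24916011e+01,  7.15257134e-02,
        3.41138919e-02, -2.94169092e-05]), 'tcp_pos': array([0.16913256, 0.52310826, 0.23825113]), 'orientation': array([-1.79934135e+02, -1.44162061e-02,  1.62080692e+02]), 'contact_force': array([-0.13082527, -0.88302055, -0.71642366]), 'moment': array([0.01995667, 0.03628789, 0.01219893]), 'grip_force': 0.0, 'grip_width': 0.08806986304055307}
```

View pics/top.png

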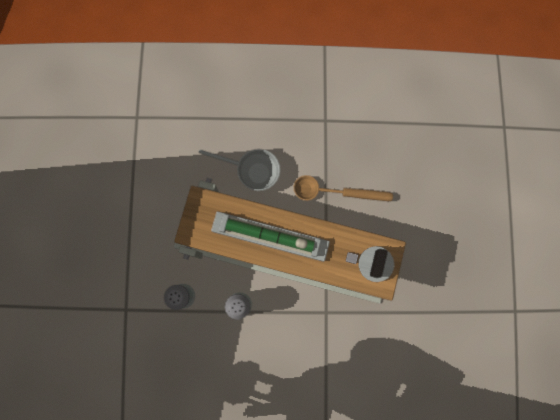

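View pics/side.png

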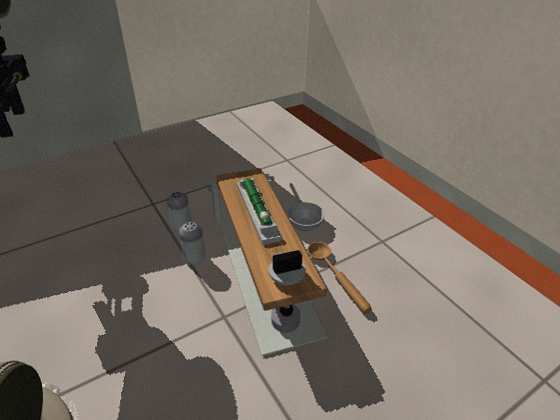

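```bash
python3 - <<'E'
from h import *
im=cv2.imread('pics/top.png'); c=cam('top'); hsv=cv2.cvtColor(im,cv2.COLOR_BGR2HSV)
m=np.zeros(im.shape[:2],np.uint8); m[248:280,362:394]=255
b=((im.max(2)<45)&(m>0)).astype(np.uint8)
n,l,s,ce=cv2.connectedComponentsWithStats(b); i=1+s[1:,4].argmax()
cnt=cv2.findContours((l==i).astype(np.uint8),0,2)[0][0]; r=cv2.minAreaRect(cnt); print(r,s[i])
box=cv2.boxPoints(r); print('bar centre z.169',onz(c,*r[0],.165)); print([onz(c,*p,.165)[:2].round(4) for p in box])
g=((im[:,:,1]>im[:,:,2]*1.2)&(hsv[...,1]>90)).astype(np.uint8)
n,l,s,ce=cv2.connectedComponentsWithStats(g); print(s[1:][s[1:,4]>30],ce[1:][s[1:,4]>30])
gp=np.argwhere(g)[:,::-1]
w=np.array([onz(c,u,v,.135)[:2] for u,v in gp if 200<u<330]); print('vial',w.mean(0)); e=np.linalg.svd(w-w.mean(0))[2][0]; print('axis',e,np.degrees(np.arctan2(e[1],e[0])))
# board corners by hand
for p in ((192,188),(405,243),(394,299),(176,243)): print(onz(c,*p,.12).round(4))
# flange
fl=((im.min(2)>120)&(hsv[...,1]<50)&(m>0)); f=np.argwhere(fl|(b>0))[:,::-1]; print('flange',f.mean(0))
E
```

```text
((378.558837890625, 262.76470947265625), (10.6715669631958, 27.406526565551758), 14.03624439239502) [371 250  16  27 285]
bar centre z.169 [ 0.48053365 -0.0118343   0.165     ]
[array([0.4611, 0.0024]), array([ 0.5042, -0.0092]), array([ 0.5001, -0.0262]), array([ 0.4571, -0.0145])]
[[226 220  71  27 689]
 [305 240   9  11  63]] [[260.33817126 232.59506531]
 [309.61904762 245.58730159]]
vial [0.5285202  0.17327951]
axis [0.24381236 0.96982242] 75.88834128412242
[0.6076 0.2999 0.12  ]
[ 0.5169 -0.0707  0.12  ]
[ 0.4207 -0.0493  0.12  ]
[0.5119 0.3236 0.12  ]
flange [373.15780998 263.15619968]
```

Emit:
drive_tool(series="0.3115 -0.535 0 0 0 0.0109 1;0.3115 -0.535 0 0 0 0.0109 1;0.3115 -0.535 0 0 0 0.0109 1;0.3115 -0.535 0 0 0 0.0109 1;0.3115 -0.535 0 0 0 0.0109 1")

```text
time: 0.52
tcp_pos: [0.2743, 0.3415, 0.2385]
orientation: [-180.0, -0.0, 166.0]
contact_force: [0.1, 0.3, 0.5]
grip_width: 0.0881
grip_force: 0.0
```

Emit:
drive_tool(series="0.205 -0.352 0 0 0 0 1;0.205 -0.352 0 0 0 0 1;0.205 -0.352 0 0 0 0 1;0.205 -0.352 0 0 0 0 1;0.205 -0.352 0 0 0 0 1")

```text
time: 0.93
tcp_pos: [0.3793, 0.1613, 0.2387]
orientation: [180.0, -0.0, 166.0]
contact_force: [0.1, -0.0, -0.1]
grip_width: 0.0882
grip_force: 0.0
```

Emit:
drive_tool(series="0.1 -0.1725 -0.015 0 0 0 1;0.1 -0.1725 -0.015 0 0 0 1;0.1 -0.1725 -0.015 0 0 0 1;0.1 -0.1725 -0.015 0 0 0 1;0.1 -0.1725 -0.015 0 0 0 1")

```text
time: 1.35
tcp_pos: [0.4798, -0.012, 0.2232]
orientation: [-180.0, -0.0, 165.9]
contact_force: [-0.8, 1.0, 0.4]
grip_width: 0.0881
grip_force: 0.0
```

```bash
python3 - <<'E'
from h import *
s=ctrl.sense(); print(s['time'],s['tcp_pos'],s['orientation'],s['joint_positions'])
c=cam('wrist'); im=viewer.read_camera('wrist'); cv2.imwrite('pics/w1.png',im)
print(c['xyz'],c['attitude']); print('pred bar top',proj(c,[.4805,-.0118,.169]), proj(c,[s['tcp_pos'][0],s['tcp_pos'][1],.169]))
np.save('w1.npy',np.r_[c['xyz'],c['attitude']])
E
```

```text
1.35 [ 0.47975085 -0.01203544  0.22324225] [-1.79990542e+02 -2.41001157e-02  1.65918306e+02] [-1.56041268e+01  1.55497605e+01  8.65464915e+01 -1.03236419e-02
  7.79275885e+01 -9.15202732e+01]
[0.40640486 0.0071825  0.36971875] [1.63094916e+02 1.70284450e-02 7.59057161e+01]
pred bar top (np.float64(279.37515193210015), np.float64(227.77913066905688)) (np.float64(278.75395985599886), np.float64(226.8322168696693))
```

View pics/w1.png

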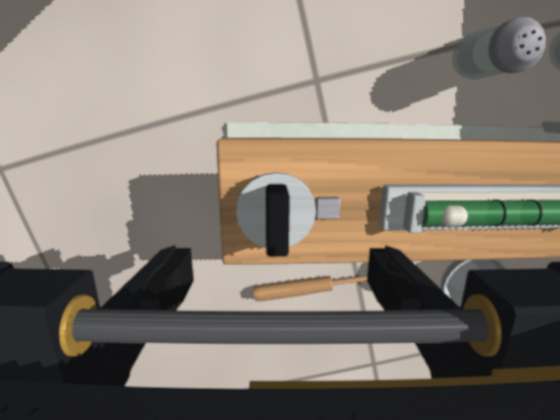

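```bash
python3 - <<'E'
from h import *
c=cam('wrist'); p=np.load('w1.npy'); c['xyz']=p[:3];c['attitude']=p[3:]
im=cv2.imread('pics/w1.png'); roi=np.zeros(im.shape[:2],bool); roi[165:262,225:325]=1
d=((im.max(2)<50)&roi).astype(np.uint8)
n,l,s,ce=cv2.connectedComponentsWithStats(d);i=1+s[1:,4].argmax();cn=cv2.findContours((l==i).astype(np.uint8),0,2)[0][0];print(s[i],cv2.minAreaRect(cn))
hsv=cv2.cvtColor(im,cv2.COLOR_BGR2HSV); f=((hsv[...,1]<60)&(im.min(2)>90)&roi).astype(np.uint8)
n,l,s,ce=cv2.connectedComponentsWithStats(f);i=1+s[1:,4].argmax();print(s[i])
k=s[i]; print('flange',onz(c,k[0]+k[2]/2,k[1]+k[3]/2,.139), onz(c,279,256,.169),onz(c,279,184,.139))
print('bar far/near pred dist: bar length along cam vertical')
print(onz(c,266,230,.169),onz(c,290,230,.169))
E
```

```text
[ 266  185   22   71 1492] ((276.5, 220.0), (70.0, 21.0), 90.0)
[ 237  172   88   75 3461]
flange [ 0.47770893 -0.00989629  0.139     ] [ 0.50036937 -0.01706157  0.169     ] [ 0.45838927 -0.00657305  0.139     ]
bar far/near pred dist: bar length along cam vertical
[ 0.47986752 -0.02079722  0.169     ] [ 0.48374492 -0.00534325  0.169     ]
```

Emit:
drive_tool(series="-0.001 0 -0.04 0 0 0 1;-0.001 0 -0.07 0 0 0 1;-0.001 0 -0.08 0 0 0 1;-0.001 0 -0.08 0 0 0 1;-0.001 0 -0.08 0 0 0 0")

```text
time: 1.82
tcp_pos: [0.4779, -0.0092, 0.1438]
orientation: [180.0, -0.0, 166.0]
contact_force: [-0.1, 0.4, 0.6]
grip_width: 0.0835
grip_force: 0.0
```

Emit:
drive_tool(series="0 0 0 0 0 0 0;0 0 0 0 0 0 0;0 0 0 0 0 0 0;0 0 0 0 0 0 0;0 0 0 0 0 0 0")

```text
time: 2.23
tcp_pos: [0.478, -0.0093, 0.1442]
orientation: [-180.0, 0.1, 166.0]
contact_force: [0.2, -0.1, 0.9]
grip_width: 0.0503
grip_force: 0.0
```

Emit:
drive_tool(series="0 -0.0025 0 0 0 0 0;0 -0.0025 0 0 0 0 0;0 -0.0025 0 0 0 0 0;0 -0.0025 0 0 0 0 0;0 -0.0025 0 0 0 0 0")

```text
time: 2.65
tcp_pos: [0.4777, -0.0131, 0.1438]
orientation: [-179.8, -0.0, 166.0]
contact_force: [-8.7, -23.8, 2.7]
grip_width: 0.0174
grip_force: 12.5
```

Emit:
drive_tool(series="0 0 0 0 0 0 0;0 0 0 0 0 0 0;0 0 0 0 0 0 0")

```text
time: 2.9
tcp_pos: [0.4775, -0.0137, 0.1438]
orientation: [-179.7, -0.0, 166.0]
contact_force: [-4.9, -11.9, 1.6]
grip_width: 0.0162
grip_force: 29.6
```

Emit:
drive_tool(series="-0.0003 -0.0015 0 0 0 -0.015 0;-0.0003 -0.0015 0 0 0 -0.03 0;-0.0003 -0.0015 0 0 0 -0.045 0;-0.0003 -0.0015 0 0 0 -0.06 0;-0.0003 -0.0015 0 0 0 -0.075 0")

```text
time: 3.32
tcp_pos: [0.4778, -0.0133, 0.1438]
orientation: [180.0, 0.0, 138.8]
contact_force: [1.2, 0.4, -0.7]
grip_width: 0.0159
grip_force: 29.4
```

Emit:
drive_tool(series="0 0 0 0 0 -0.012 0;0 0 0 0 0 -0.018 0;0 0 0 0 0 -0.018 0;0 0 0 0 0 -0.018 0")

```text
time: 3.65
tcp_pos: [0.4779, -0.0132, 0.1438]
orientation: [180.0, 0.0, 132.6]
contact_force: [2.5, 1.2, -0.6]
grip_width: 0.0159
grip_force: 30.0
```

```bash
python3 - <<'E'
from h import *
s=ctrl.sense(); print(s['time'],s['tcp_pos'],s['orientation'],s['joint_positions'][5],s['contact_force'],s['moment'],s['grip_force'],s['grip_width'])
im=viewer.read_camera('side'); a=im[150:340,180:380]
t=viewer.read_camera('top'); b=t[190:310,180:420]
A=cv2.resize(a,None,fx=2.5,fy=2.5); B=cv2.resize(b,None,fx=1.25,fy=1.25)
o=np.zeros((475,800,3),np.uint8); o[:,:500]=A; o[:150,500:]=B; cv2.imwrite('pics/s2.png',o)
E
```

```text
3.65 [ 0.47793322 -0.01322168  0.1437739 ] [1.79968286e+02 3.06589630e-02 1.32603195e+02] -58.42531401144168 [ 2.45087421  1.24895498 -0.60094281] [-0.08680299 -0.35607937 -0.01690066] 29.999585151672363 0.01585055419604047
```

View pics/s2.png

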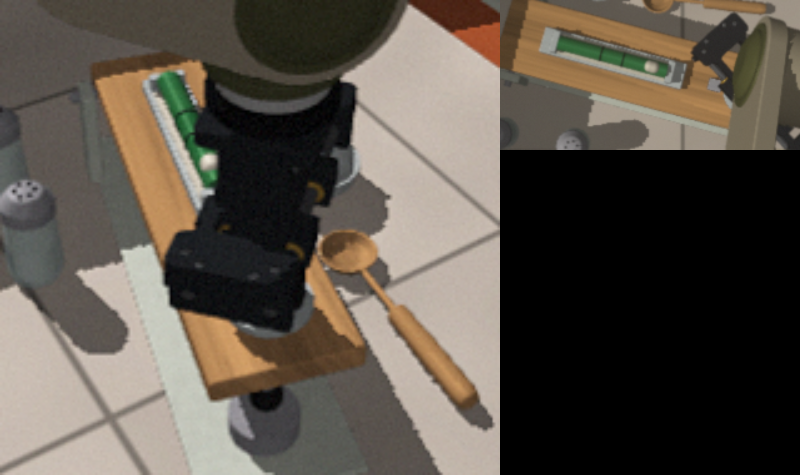

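Emit:
drive_tool(series="0 -0.0003 -0.002 0 0 0 0;0 -0.0005 -0.004 0 0 0 0;-0.0001 -0.0007 -0.006 0 0 0 0;-0.0001 -0.0007 -0.006 0 0 0 0")

```text
time: 4.08
tcp_pos: [0.4777, -0.0142, 0.1377]
orientation: [180.0, 0.0, 132.5]
contact_force: [0.4, 0.5, 4.1]
grip_width: 0.0159
grip_force: 30.0
```

Emit:
drive_tool(series="0 -0.0001 -0.001 0 0 0 0;0 -0.0001 -0.001 0 0 0 0;0 -0.0001 -0.001 0 0 0 0")

```text
time: 4.33
tcp_pos: [0.4776, -0.0142, 0.1369]
orientation: [180.0, 0.0, 132.5]
contact_force: [1.3, -0.8, 5.1]
grip_width: 0.0161
grip_force: 30.0
```

Emit:
drive_tool(series="0 -0.0001 -0.001 0 0 0 0;0 -0.0002 -0.002 0 0 0 0;0 -0.0002 -0.002 0 0 0 0;0 -0.0002 -0.002 0 0 0 0")

```text
time: 4.67
tcp_pos: [0.4776, -0.0145, 0.135]
orientation: [-180.0, 0.0, 132.5]
contact_force: [0.4, -1.1, 6.4]
grip_width: 0.0158
grip_force: 30.0
```

Emit:
drive_tool(series="0 -0.0001 -0.001 0 0 0 0;0 -0.0001 -0.001 0 0 0 0;0 -0.0001 -0.001 0 0 0 0")

```text
time: 4.92
tcp_pos: [0.4776, -0.0146, 0.1345]
orientation: [180.0, 0.1, 132.5]
contact_force: [-1.6, -0.1, 12.3]
grip_width: 0.0161
grip_force: 30.0
```

```bash
cat > bub.py <<'E'
from h import *
import sys
s=ctrl.sense(); print(s['time'],s['tcp_pos'],s['orientation'][2],s['contact_force'],s['moment'])
t=viewer.read_camera('top'); w=viewer.read_camera('wrist'); cw=cam('wrist')
b=cv2.resize(t[200:270,200:340],None,fx=4,fy=4,interpolation=cv2.INTER_CUBIC)
o=np.zeros((600,560,3),np.uint8); o[:280]=b; o[280:]=cv2.resize(w,(427,320))[:, :].repeat(1,0) if 0 else cv2.copyMakeBorder(cv2.resize(w,(427,320)),0,0,0,133,0)
cv2.imwrite('pics/%s.png'%sys.argv[1],o); cv2.imwrite('pics/%s_top.png'%sys.argv[1],t)
E
python3 bub.py b1
```

```text
4.9167 [ 0.47758877 -0.01460119  0.13454362] 132.52952687322505 [-1.58752388 -0.05339015 12.26083321] [-0.13722958  0.25477122 -0.05458581]
```

View pics/b1.png

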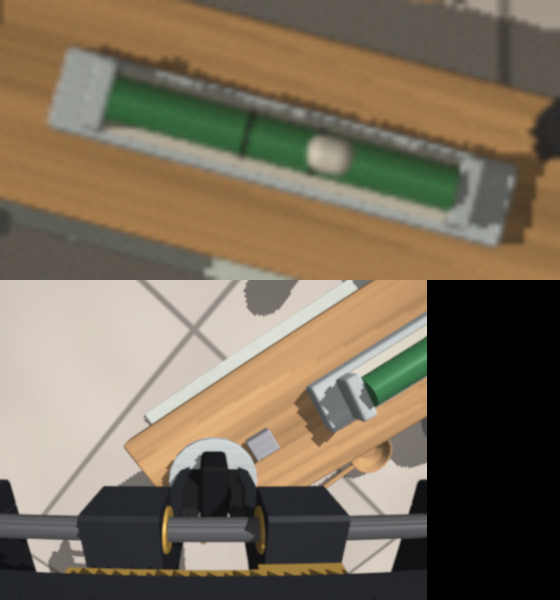

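Emit:
drive_tool(series="0 -0.0001 -0.0007 0 0 -0.01 0;0 -0.0002 -0.0012 0 0 -0.02 0;0 -0.0003 -0.0017 0 0 -0.03 0;0 -0.0003 -0.0022 0 0 -0.04 0;0 -0.0003 -0.0022 0 0 -0.04 0")

```text
time: 5.43
tcp_pos: [0.4779, -0.0147, 0.1325]
orientation: [179.9, 0.1, 117.9]
contact_force: [-0.7, 0.5, 12.4]
grip_width: 0.0156
grip_force: 30.0
```

Emit:
drive_tool(series="0 -0.0001 -0.0005 0 0 -0.01 0;0 -0.0002 -0.001 0 0 -0.02 0;0 -0.0003 -0.0015 0 0 -0.03 0;0 -0.0003 -0.002 0 0 -0.04 0;0 -0.0003 -0.002 0 0 -0.04 0")

```text
time: 5.85
tcp_pos: [0.4783, -0.0148, 0.1305]
orientation: [179.8, 0.0, 103.5]
contact_force: [1.9, 1.7, 12.4]
grip_width: 0.0156
grip_force: 30.0
```

```bash
python3 bub.py b2
```

```text
5.85 [ 0.47829278 -0.01482981  0.13053387] 103.53877820041576 [ 1.91586613  1.74150477 12.40528691] [ 0.36905628 -0.30298655 -0.06354   ]
```

View pics/b2.png

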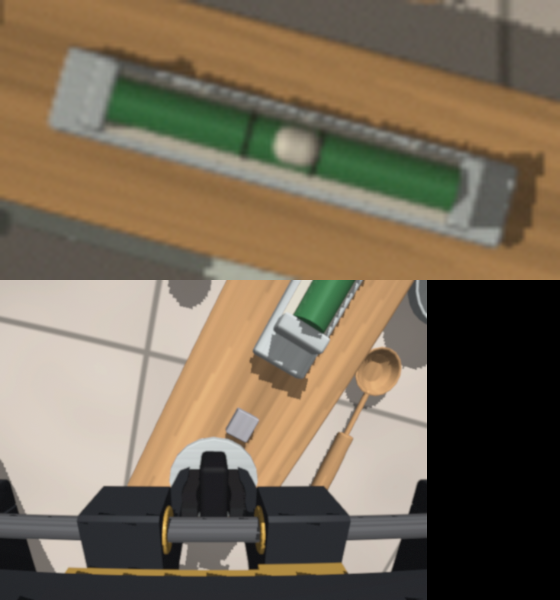

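Emit:
drive_tool(series="0 0 -0.0006 0 0 -0.009 0;0 -0.0001 -0.0011 0 0 -0.018 0;0 -0.0001 -0.0016 0 0 -0.026 0;0 -0.0001 -0.0016 0 0 -0.026 0;0 -0.0001 -0.0016 0 0 -0.026 0")

```text
time: 6.37
tcp_pos: [0.4785, -0.015, 0.1292]
orientation: [179.8, 0.0, 94.3]
contact_force: [0.7, 1.8, 13.1]
grip_width: 0.0156
grip_force: 30.0
```

```bash
cat > prof.py <<'E'
import sys; from h import *
for n in sys.argv[1:]:
    t=cv2.imread('pics/%s_top.png'%n).astype(np.float32)
    # bubble: pale pixels inside the vial band
    p0=np.array([200+108/4,200+100/4]); p1=np.array([200+460/4,200+190/4]); d=(p1-p0)/np.linalg.norm(p1-p0); nn=np.array([-d[1],d[0]]); L=np.linalg.norm(p1-p0)
    a=np.arange(0,L,.25)
    P=np.mean([cv2.remap(t,*[(p0+np.outer(a,d)+k*nn).astype(np.float32)[None,:,j] for j in (0,1)],cv2.INTER_LINEAR)[0] for k in np.arange(-3.5,4,.5)],0)
    red=P[:,2]; br=red>110; q=a[br]; print(n,'L',L,'bubble',q.min() if len(q) else None,q.max() if len(q) else None)
    Q=np.mean([cv2.remap(t,*[(p0+np.outer(a,d)+k*nn).astype(np.float32)[None,:,j] for j in (0,1)],cv2.INTER_LINEAR)[0] for k in (-4,-3.5,3.5,4)],0)[:,1]
    for lo,hi in ((30,42),(48,62)):
        s=(a>lo)&(a<hi); w=np.clip(np.median(Q[s])-Q[s]-6,0,None); print('ring',(a[s]*w).sum()/w.sum(), a[s][Q[s].argmin()])
E
python3 bub.py b3; python3 prof.py b1 b2 b3
```

```text
6.3667 [ 0.47853871 -0.01498464  0.12917079] 94.33808764580093 [ 0.69650005  1.84596332 13.11407069] [ 0.43952099 -0.38749555 -0.1370434 ]
b1 L 90.83088681720552 bubble 51.25 60.75
ring 35.30980656660759 35.25
ring 53.949605828424644 61.75
b2 L 90.83088681720552 bubble 42.5 52.0
ring 35.66503027417868 35.5
ring 53.648947453751106 53.75
b3 L 90.83088681720552 bubble 39.75 49.25
ring 35.79939352228911 36.0
ring 53.7055960038392 53.75
```

View pics/b3.png

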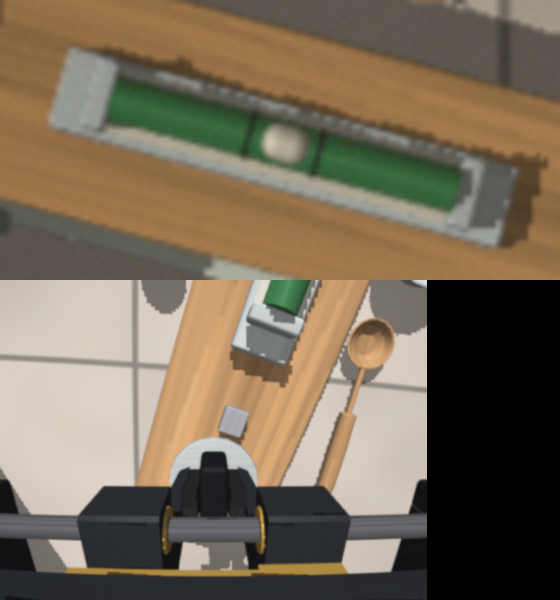

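Emit:
drive_tool(series="0 0 -0.0002 0 0 0 0;0 0 -0.0002 0 0 0 0;0 0 -0.0002 0 0 0 0;0 0 -0.0002 0 0 0 0;0 0 -0.0002 0 0 0 0")

```text
time: 6.88
tcp_pos: [0.4785, -0.015, 0.1291]
orientation: [179.8, 0.0, 94.3]
contact_force: [1.1, 1.2, 14.9]
grip_width: 0.0157
grip_force: 30.0
```

```bash
python3 bub.py b4; python3 prof.py b4; python3 -c "
from h import *
for i in range(3): viewer.read_camera('top'); s=ctrl.sense(); print(s['contact_force'],s['orientation'][2],s['tcp_pos'][2],s['grip_force'])"
```

```text
6.8833 [ 0.47854693 -0.01496722  0.12911833] 94.3461252592114 [ 1.1251215   1.21274782 14.92391321] [ 0.43681034 -0.2940283  -0.13159045]
b4 L 90.83088681720552 bubble 39.75 49.0
ring 35.82753085291968 36.0
ring 53.72548660858169 53.75
[ 1.24996938  2.3692799  14.8399098 ] 94.34605230197535 0.1291163019967585 30.00220133922994
[ 2.15466675  2.93461688 14.75553824] 94.34511301672349 0.12912002895184305 30.00224687391892
[ 2.3187511   2.24261841 14.83849412] 94.3480163650708 0.129100856365771 30.002240769099444
```

Bubble 44.4 px against the mid-line at 44.8 px (0.7 mm off at most), 14.8 N on the knob, steady.

```bash
python3 -c "
from rig import ctrl; print(ctrl.hand_in())"
```

```text
the job is handed in; nothing more can be done
None
```

The job is handed in: I turned the knob clockwise past its click, pressed the foot onto its pad and turned on to about 1.25 rad, ending with the knob gripped, about 15 N pressing down, nothing turning and the bubble within about 1 mm of centre; nothing else was touched.

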